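# Slide the specimen carrier under the probe bridge

## Task

Push the flat metal specimen carrier with the fingertips across the dark base plate, up against the long low fence and along it under the low bridge, until its leading end rests on the end stop and its round specimen shows centred in the bridge's square window. Only slide it: keep it flat on the base plate, never lift, carry or tip it, and leave the round steel test block, the hand probe and the jar where they are. Then move the fingers clear.

Things in the scene. Friction and masses are not known exactly. Their poses are not given: they have to be found in the camera images.
- fixture: Fixed inspection fixture on the table. Origin at table height (z = 0); its +x is the direction in which the carrier slides under the bridge, z up. Dark granite base plate 380 x 195 x 20 mm: x -210..170, y -65..130, top at z = 20 mm. On it stand a fence, an end stop and a bridge; at x below 38 mm only the fence and the carrier.
- fence (a point): Point on the guiding face of the steel fence, on the base top, at x = -30, y = -30 mm in the fixture frame, same axes. The fence is a straight bar 330 mm long (fixture x -195..135), 15 mm wide (y -45..-30), 8 mm high; its guiding face looks to +y.
- stop (a point): Point on the face of the steel end stop, on the base top, at x = 135, y = 0 mm in the fixture frame, same axes. The stop is a bar 15 mm thick (x 135..150), 90 mm long (y -45..45), 8 mm high; its face looks to -x.
- seat (a point): Point on the base top under the centre of the bridge's window: x = 70, y = 0, z = 20 mm in the fixture frame, same axes. The seated carrier has its origin here, its long side on the fence and its end on the stop. Steel bridge: x 38..102, y -60..60; legs at |y| 45..60; opening 20 mm high; deck 10 mm thick with a 40 x 40 mm window; top 30 mm over the base.
- carrier: Loose aluminium plate 130 (x) x 60 (y) x 10 mm, 0.18 to 0.36 kg, with a black round specimen 30 mm across, 6 mm high, fixed on its middle (16 mm in all: 4 mm headroom). Origin: centre of underside. Starts flat before the bridge, 28 to 55 mm on the +y side of the seated line, up to 17 deg askew. Seated, its rear 33 mm still stands out before the bridge. Slides at 1 to 3 N; up to 12 N to start.
- test_block: Bystander: loose round steel test block, 50 mm across, 12 mm high, lying on the base plate beside the bridge on its +y side. Origin at the centre of its underside.
- probe: Bystander: loose grey hand probe, 32 mm across at the foot, 22 mm above, 95 mm tall, standing upright on the table beyond the fence. Origin at the centre of its underside.
- jar: Bystander: loose lidded jar, 50 mm across and 60 mm tall, standing on the table beyond the end-stop end of the base plate. Origin at the centre of its underside.
Not all that is in view belongs to the job. What is shaped like the carrier but blue or brown is not meant.

How it is judged:
At the end, for the whole second after the job is handed in: The carrier lies flat and still on the base plate under the bridge, its origin within 4 mm of the seat point both along and across the fixture, its long axis within 0.06 rad of the fence (x of carrier in the frame of seat between -0.004 and 0.004 m and y of carrier in the frame of seat between -0.004 and 0.004 m and z of carrier in the frame of seat between -0.003 and 0.003 m and angle between the x axis of carrier and the x axis of fixture, either way round below 0.06 rad and angle between carrier's own z axis and vertical below 0.05 rad and linear speed of carrier below 0.01 m/s); the robot touches nothing.
It fails at once if the carrier is lifted more than 6 mm off the base plate, or leaves it (z of carrier in the frame of seat above 0.006 m or z of carrier in the frame of seat below -0.006 m).
It fails at once if the carrier is tipped by more than 0.1 rad (angle between carrier's own z axis and vertical above 0.1 rad).
It fails at once if the round test block is moved more than 15 mm or tipped over (distance of test_block from where it was at the start of the episode above 0.015 m or angle between test_block's own z axis and vertical above 0.3 rad).
It fails at once if the hand probe is moved more than 15 mm or tipped over (distance of probe from where it was at the start of the episode above 0.015 m or angle between probe's own z axis and vertical above 0.3 rad).
It fails at once if the jar is moved more than 15 mm or tipped over (distance of jar from where it was at the start of the episode above 0.015 m or angle between jar's own z axis and vertical above 0.3 rad).
It also fails if it takes over 48 s, if anything falls off the work surface, if the arm or the gripper's body presses on something with over 40 N, if the wrist force passes 120 N, or if a joint passes its speed limit or range.

## Robot

A 6-joint arm with a two-finger parallel gripper is mounted at the origin on the work surface. World frame = base frame: x ahead of the robot, y to its left, z up, the work surface at z = 0. Lengths are in m, angles in rad, forces in N, time in s.
With the tool pointing down it reaches from about 0.35 to 0.775 m from the base axis. Payload 7.3 kg.
Tool frame: the origin (TCP) lies at the centre of the arm's flange, where the gripper is bolted on; the fingertips stand 178 mm ahead of it and the grasp point (between the pads) lies 159 mm ahead of it (tip_extent is the distance from the TCP to the fingertips, in m); z points along the fingers, y is the line along which they close (so a half turn about z gives the same grasp; the last joint's range is limited). The gripper opens to 92 mm and grips with 3 to 60 N. Pads are 19 mm wide; open, the fingers measure 130 mm over their backs; the gripper's body (75 mm by 190 mm) begins 47 mm behind the grasp point.
Start: joints at [1.111, 0.342, 1.524, -0, 1.275, -0.146], TCP at [0.162, 0.499, 0.405] pointing down, gripper open.
Joint ranges: [-2.53, 2.53], [-0.77, 2.02], [0.04, 2.7], [-1, 4.14], [0.28, 2.66], [-3.11, 3.11]. Speed limits (rad/s): [2.57, 2.57, 3.14, 3.14, 3.14, 3.14].

## Interface

Orientations are given as [roll, pitch, yaw] about the fixed x, y, z axes, in that order (R = Rz(yaw) Ry(pitch) Rx(roll)).
In Python, from cell import * gives the robot as it stands.
- The arm moves only by the tool arm_command, never from a script. Its arguments are lists of equal length, an entry for each row: "xyz": the shift along the world's x, y, z in mm, a list of three; "spin": the turn about the world's z in degrees. In form: {"xyz": [[tx, ty, tz], ...], "spin": [spin, ...]}. A call has 1 to 20 rows; each row shifts and turns the commanded pose from where the row before left it; what a row does not reach is not made up. A row lasts 1/10 s, in which the tool goes at most 50 mm and 8.59 degrees, less where a joint would pass 70% of its speed; a pose out of reach is approached as far as the arm can. A call with a gripper value outside its range is refused whole. "jaw" is the opening, from -1 (shut) to 1 (fully open), set as the call begins (left out, the last holds). The fingers move at their own pace and stop on an object; "squeeze" is the grip in N (left out, the last holds). Time passes only in rows, so rows that do not move let the fingers close. It gives the time, the measured TCP pose, the force, the opening and the grip force at its end, in the units of the state.
- observe(): the state, without advancing time (a new reading comes with each control period).
- read_camera(name): name is "scene" or "top" or "wrist"; returns a dict with "img" (384x512x3 uint8, red, green, blue), "depth" (384x512 float32, m along the optical axis (not along the pixel's ray), 0 where there is no reading), "fx", "fy", "cx", "cy" (pixels), "world_from_camera" (4x4, takes a point from camera to world coordinates). Camera axes: x right, y up, looking along -z (the intrinsics and any distortion apply to the point x, -y, -z); pixel columns grow to the right and rows downward; lengths in m; the calibration is good to about 2 mm. The wrist camera is an equidistant fisheye: a pixel r from the principal point sees the ray r / f radians off the axis. A picture is of the moment at which its call begins.
- hand_in(): hands the job in; it is judged then, once.
The state is a dict: "time": time; "qpos": joint angles; "qvel": joint speeds; "joint_efforts": joint torques, N m; "tool_pos": TCP position; "tool_rot": TCP orientation; "contact_force": force on the tool from outside, world axes, zero at the start; "torque": the same for the moment, N m; "opening": finger opening in m; "grip_force": force on a finger pad.
Only numpy, scipy, OpenCV 4.12 (cv2) and the standard library are available. Lean on these libraries where they do the work, as an engineer would, in place of code of your own. Each camera call takes 0.05 s, during which the arm holds its last target. There are 200 camera calls.

## Working session

There is one attempt and no reset: what is moved stays moved. The work goes in short steps, Python scripts to look and compute and a tool call to move; the robot and the scene stay as the last step left them, time stands still between calls to the robot, and variables do not carry over. Pictures are saved under pics/ and viewed, at most 10 in all, crops included, and the job is handed in when it is done.

Besides the shell and the picture viewer there is one more tool, called as name(argument=value, ...), one argument or row to a line, values as JSON. arm_command: Moves the arm, as the interface text tells. Its arguments: {"type":"object","properties":{"xyz":{"type":"array","items":{"type":"array","items":{"type":"number"}}},"spin":{"type":"array","items":{"type":"number"}},"jaw":{"type":"number"},"squeeze":{"type":"number"}},"required":["xyz","spin"]}

```bash
mkdir -p pics; ls; cat > h.py <<'E'
from cell import *
import numpy as np, cv2
def world(c):
    h,w=c["depth"].shape
    u,v=np.meshgrid(np.arange(w),np.arange(h)); d=c["depth"]
    p=np.stack([(u-c["cx"])/c["fx"]*d,-(v-c["cy"])/c["fy"]*d,-d,np.ones_like(d)],-1)
    return (p@np.array(c["world_from_camera"]).T)[...,:3]
E
python3 - <<'E'
from h import *
for n in("top","scene"):
    c=read_camera(n); cv2.imwrite(f"pics/{n}0.png",c["img"][...,::-1]); np.savez(f"{n}0.npz",**c)
    print(n,np.round(c["world_from_camera"],3),c["fx"])
o=observe();print(o)
E
```

```text
pics
top [[-0.001  0.988 -0.152  0.47 ]
 [-1.    -0.001 -0.006 -0.055]
 [-0.006  0.152  0.988  0.936]
 [ 0.     0.     0.     1.   ]] 375.57090784366494
scene [[-0.822 -0.309  0.478  1.094]
 [ 0.569 -0.412  0.712  0.652]
 [-0.023  0.857  0.514  0.569]
 [ 0.     0.     0.     1.   ]] 375.45297992573325
{'time': 0.1, 'qpos': array([ 1.11101027e+00,  3.42681450e-01,  1.52491376e+00,  2.07779564e-05,
        1.27540103e+00, -1.45988956e-01]), 'qvel': array([ 0.00087192, -0.00064974, -0.0037376 ,  0.00022946, -0.0018328 ,
       -0.00079312]), 'joint_efforts': array([ 1.63610363e-03, -4.32002449e+01, -2.44695801e+01,  7.18795834e-02,
        5.25895553e-02, -1.20371587e-05]), 'tool_pos': array([0.16197327, 0.49927104, 0.40410224]), 'tool_rot': array([-3.14020689e+00, -2.23838751e-04,  2.82778934e+00]), 'contact_force': array([ 0.43379657,  0.36416758, -0.23582685]), 'torque': array([-0.03009791,  0.01432374, -0.03041307]), 'grip_force': 0.0, 'opening': 0.0921483136990702}
```

View pics/top0.png

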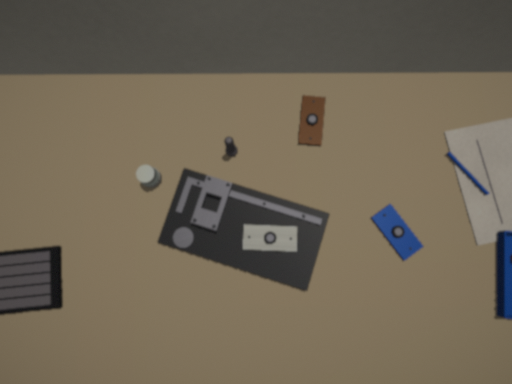

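View pics/scene0.png

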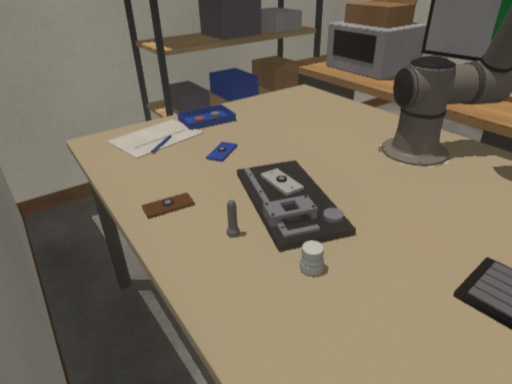

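The top view shows the base plate around (245,230), the carrier at (270,238), the bridge window at (211,203), the stop at about (184,195), the test block at (183,238), the probe at (230,147) and the jar at (147,175). The fixture's +x points roughly along world +y.

```bash
cat >> h.py <<'E'
def onplane(c,uv,z):
    M=np.array(c["world_from_camera"]); uv=np.atleast_2d(uv).astype(float)
    r=np.c_[(uv[:,0]-c["cx"])/c["fx"],-(uv[:,1]-c["cy"])/c["fy"],-np.ones(len(uv))]@M[:3,:3].T
    return M[:3,3]+r*((z-M[2,3])/r[:,2])[:,None]
def rect(c,mask,z):
    n,l,s,_=cv2.connectedComponentsWithStats(mask.astype(np.uint8)); k=1+np.argmax(s[1:,4])
    cn=max(cv2.findContours((l==k).astype(np.uint8),0,1)[0],key=len)[:,0]
    p=onplane(c,cn,z)[:,:2]*1000
    (cx,cy),(w,h),a=cv2.minAreaRect(p.astype(np.float32))
    if w<h: w,h,a=h,w,a+90
    return np.round([cx,cy,w,h,a],1)
def fix(c):   # carrier pose from the light plate
    i=c["img"].astype(int)
    return i
E
python3 - <<'E'
from h import *
for n in("top","scene"):
    c=dict(np.load(f"{n}0.npz")); i=c["img"].astype(int); W=world(c); mx=i.max(2)
    near=(np.hypot(W[...,0]-.45,W[...,1]+.03)<.3)
    if n=="top":
        for q in((270,238),(211,203),(184,195),(183,238),(250,250),(265,203),(230,147),(147,175)): print(q,i[q[1],q[0]],np.round(W[q[1],q[0]]*1000))
        plate=near&(W[...,2]>.010)&(W[...,2]<.070)
        v=np.zeros_like(plate); v[160:295,150:335]=1; plate&=v
        print("plate",rect(c,plate,.020), (plate).sum())
    car=near&(W[...,2]>.015)&(W[...,2]<.05)&(i.min(2)>(150 if n=="top" else 130))
    print(n,"car",rect(c,car,.030),car.sum())
E
```

```text
(270, 238) [118 115 119] [511. -77.  37.]
(211, 203) [46 46 46] [598.  67.  20.]
(184, 195) [105 104 107] [617. 133.  28.]
(183, 238) [104 102 106] [512. 132.  30.]
(250, 250) [73 72 69] [483. -29.  19.]
(265, 203) [95 93 96] [596. -66.  29.]
(230, 147) [36 34 35] [727.  18.  67.]
(147, 175) [154 156 146] [659. 215.  63.]
plate [538.8 -13.3 379.5 194.9  72.3] 12404Traceback (most recent call last):
  File "<stdin>", line 11, in <module>
  File "h.py", line 13, in rect
    n,l,s,_=cv2.connectedComponentsWithStats(mask.astype(np.uint8)); k=1+np.argmax(s[1:,4])
                                                                         ~~~~~~~~~^^^^^^^^^
    return _wrapfunc(a, 'argmax', axis=axis, out=out, **kwds)
    return bound(*args, **kwds)
ValueError: attempt to get argmax of an empty sequence
```

```bash
cat >> h.py <<'E'
FC=np.array([538.8,-13.3]); FA=np.deg2rad(72.3)
ex=np.array([np.cos(FA),np.sin(FA)]); ey=np.array([-ex[1],ex[0]])
F0=FC+20*ex-32.5*ey
def tofix(p): d=np.asarray(p)[...,:2]-F0; return np.stack([d@ex,d@ey],-1)
def tow(x,y): return F0+x*ex+y*ey
E
python3 - <<'E'
from h import *
for n in("top","scene"):
    c=dict(np.load(f"{n}0.npz")); i=c["img"].astype(int); W=world(c)
    f=tofix(W*1000); on=(abs(f[...,0]+20)<190)&(abs(f[...,1]-32)<97)&(W[...,2]>.01)&(W[...,2]<.07)
    pre=on&(f[...,0]<30)&(f[...,1]>-27)
    print(n,[int(np.percentile(i[pre].min(1),q)) for q in(10,50,80,90,95)])
    car=pre&(W[...,2]>.0255)&(W[...,2]<.045)
    r=rect(c,car,.030); print("car depth",r,tofix(r[:2]),r[4]-72.3)
    car=pre&(i.min(2)>125)
    r=rect(c,car,.030); print("car col",r,tofix(r[:2]),r[4]-72.3)
    for nm,m,z in(("fence",on&(f[...,1]<-20)&(f[...,0]<30)&(W[...,2]>.0245)&(W[...,2]<.035),.028),("bridge",on&(W[...,2]>.043)&(f[...,0]>0),.05),("blk",on&(f[...,1]>62)&(f[...,0]>25)&(W[...,2]>.0265),.032)):
        r=rect(c,m,z); print(nm,r,tofix(r[:2]))
    if n=="top":
        big=cv2.resize(c["img"][150:300,130:340],None,fx=3.8,fy=3.8,interpolation=cv2.INTER_CUBIC)
        cv2.imwrite("pics/crop.png",cv2.convertScaleAbs(big[...,::-1],alpha=1.4))
print("F0",F0,"seat",tow(70,0))
E
```

```text
top [47, 53, 96, 136, 138]
car depth [513.6 -76.9 130.   60.1  87.8] [-88.25090334  37.17056665] 15.5
car col [512.5 -75.7 125.1  55.8  87.6] [-87.44214593  38.58333396] 15.299999999999997
fence [584.7 -93.6 224.7  19.5  72.4] [-82.54359945 -35.64101678]
bridge [597.1  62.2 120.1  65.3 162.4] [69.65106929 -0.08566826]
blk [514.1 131.3  48.1  48.   91.5] [110.24523358  99.9939192 ]
scene [47, 51, 118, 146, 148]
car depth [515.4 -74.  134.4  64.8  86.6] [-84.94092554  36.33747186] 14.299999999999997
car col [512.9 -77.  127.1  57.8  87.9] [-88.55899263  37.80702638] 15.600000000000009
fence [ 582.6 -106.6  200.9   17.3   72.1] [-95.56666813 -37.59285746]
bridge [599.1  65.7 123.3  73.4 162.1] [73.59345059 -0.92687551]
blk [517.3 134.3  56.1  48.5  46.5] [114.07612382  97.85750164]
F0 [575.84215936  -4.12784486] seat [597.12447362  62.55845883]
```

View pics/crop.png

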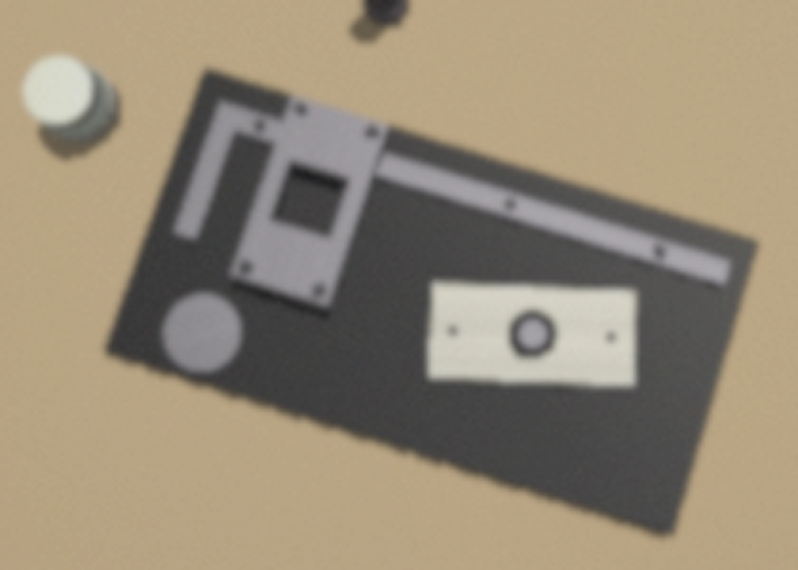

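The crop shows the carrier lying askew in front of the bridge, clear of the fence. It measures 130 x 60 mm at fixture (-88, 37.5), turned +15.5°, and the bridge centre agrees with the fixture frame.

The jaw line is already parallel to the fence. I'll use the open fingers as a two-point pusher from the +y side.

arm_command(
  xyz=[
    [36, -34, 0],
    [36, -34, 0],
    [36, -34, 0],
    [36, -34, 0],
    [36, -34, 0],
    [36, -34, 0],
    [36, -34, 0],
    [5, -45, -15],
    [5, -45, -15],
    [5, -45, -15],
    [5, -45, -15],
    [5, -45, -15],
    [5, -45, -15],
    [5, -47, -15],
    [0, 0, 0],
  ],
  spin=[0.3, 0, 0, 0, 0, 0, 0, 0, 0, 0, 0, 0, 0, 0, 0],
  jaw=1,
)

```text
time: 1.6
tool_pos: [0.4491, -0.0601, 0.298]
tool_rot: [-3.141, -0.002, 2.827]
contact_force: [0.2, 0.2, -0.1]
opening: 0.0919
grip_force: 0.0
```

```bash
python3 - <<'E'
from h import *
o=observe();print(o["tool_pos"],np.rad2deg(o["tool_rot"]),o["qpos"],o["time"],o["contact_force"]); print(tofix(o["tool_pos"]*1000)," to goal",tow(-88,105)-o["tool_pos"][:2]*1000)
print("ex",ex,"ey",ey)
E
```

```text
[ 0.44905258 -0.06012624  0.2979972 ] [-1.79938327e+02 -1.21882613e-01  1.61975779e+02] [-3.02215431e-01  3.39267278e-01  1.86495535e+00 -1.30069314e-03
  9.39510828e-01 -1.55766213e+00] 1.6 [ 0.19387198  0.20483522 -0.14749062]
[-91.89573591 103.76218249]  to goal [0.00521145 4.08765499]
ex [0.30403306 0.95266148] ey [-0.95266148  0.30403306]
```

arm_command(
  xyz=[
    [0, 4, -25],
    [0, 0, -25],
    [0, 0, -20],
    [0, 0, -16],
    [0, 0, -10],
    [0, 0, 0],
  ],
  spin=[0.3, 0, 0, 0, 0, 0],
)

```text
time: 2.2
tool_pos: [0.4487, -0.0511, 0.2028]
tool_rot: [3.141, -0.003, 2.839]
contact_force: [-0.4, 0.0, 0.1]
opening: 0.092
grip_force: 0.0
```

arm_command(
  xyz=[
    [3.8, -1.2, 0],
    [3.8, -1.2, 0],
    [3.8, -1.2, 0],
    [3.8, -1.2, 0],
    [3.8, -1.2, 0],
    [3.8, -1.2, 0],
    [3.8, -1.2, 0],
    [3.8, -1.2, 0],
    [3.8, -1.2, 0],
    [3.8, -1.2, 0],
    [3.8, -1.2, 0],
    [3.8, -1.2, 0],
    [0, 0, 0],
  ],
  spin=[0, 0, 0, 0, 0, 0, 0, 0, 0, 0, 0, 0, 0],
)

```text
time: 3.5
tool_pos: [0.4953, -0.0663, 0.2038]
tool_rot: [3.142, 0.001, 2.838]
contact_force: [-0.1, 0.2, -0.3]
opening: 0.0916
grip_force: 0.0
```

```bash
python3 - <<'E'
from h import *
o=observe();print(o["tool_pos"],np.rad2deg(o["tool_rot"]),o["time"],o["contact_force"]); print(tofix(o["tool_pos"]*1000))
c=read_camera("scene");cv2.imwrite("pics/s1.png",c["img"][100:280,180:400,::-1].repeat(3,0).repeat(3,1))
c=read_camera("wrist");cv2.imwrite("pics/w1.png",c["img"][...,::-1])
E
```

```text
[ 0.4952506  -0.06630019  0.2037759 ] [1.79996874e+02 6.70395784e-02 1.62613752e+02] 3.5 [-0.07882472  0.17698387 -0.31905679]
[-83.73169159  57.87402359]
```

View pics/s1.png

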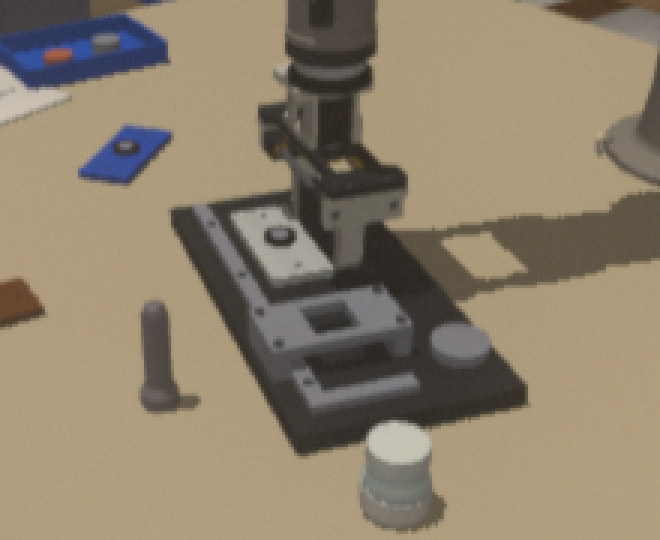

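The carrier at (280,240) in the crop has swung nearly parallel to the fence and both fingers are behind it. I'll keep pushing it to the fence.

arm_command(
  xyz=[
    [2.9, -0.9, -1],
    [2.9, -0.9, 0],
    [2.9, -0.9, 0],
    [2.9, -0.9, 0],
    [2.9, -0.9, 0],
    [0, 0, 0],
  ],
  spin=[0, 0, 0, 0, 0, 0],
)

```text
time: 4.2
tool_pos: [0.5095, -0.0706, 0.2027]
tool_rot: [3.141, 0.0, 2.838]
contact_force: [-0.5, 1.1, -0.4]
opening: 0.0916
grip_force: 0.5
```

arm_command(
  xyz=[
    [1, -0.3, 0],
    [1, -0.3, 0],
    [1, -0.3, 0],
    [0, 0, 0],
  ],
  spin=[-0.3, 0, 0, 0],
)

```text
time: 4.6
tool_pos: [0.5109, -0.0709, 0.2025]
tool_rot: [3.141, -0.005, 2.833]
contact_force: [-8.4, 4.0, 5.1]
opening: 0.092
grip_force: 4.0
```

```bash
cat >> h.py <<'E'
def st():
    o=observe();print(o["time"],np.round(o["tool_pos"]*1000,1),np.rad2deg(o["tool_rot"][2]),"F",o["contact_force"],"fix",tofix(o["tool_pos"]*1000),"Ffix",o["contact_force"][:2]@ex,o["contact_force"][:2]@ey)
def car(n):
    c=read_camera(n); i=c["img"].astype(int); W=world(c); f=tofix(W*1000)
    pre=(f[...,0]>-205)&(f[...,0]<36)&(f[...,1]>-40)&(f[...,1]<120)&(W[...,2]>.024)&(W[...,2]<.036)&(i.min(2)>118)
    r=rect(c,pre,.030); print(n,"car",r,tofix(r[:2]),r[4]-72.3); return c
E
python3 - <<'E'
from h import *
st(); car("scene"); car("top")
E
```

```text
4.6 [510.9 -70.9 202.5] 162.31229068669128 F [-8.4262792   3.98124307  5.08337373] fix [-83.33719723  41.55634574] Ffix 1.2309094628465578 9.237821139013606
scene car [558.3 -79.  169.   70.9  72.2] [-76.66121463  -6.05187099] -0.09999999999999432
top car [ 553.5 -193.6    7.2    4.8  178.6] [-187.29557907  -36.32128466] 106.3
```

arm_command(
  xyz=[
    [1, -0.3, 0],
    [1, -0.3, 0],
    [0, 0, 0],
  ],
  spin=[0, 0, 0],
)

```text
time: 5.0
tool_pos: [0.5117, -0.0711, 0.2024]
tool_rot: [-3.142, -0.009, 2.833]
contact_force: [-13.2, 5.2, 9.3]
opening: 0.0921
grip_force: 6.9
```

```bash
python3 - <<'E'
from h import *
st()
E
```

```text
5.0 [511.7 -71.1 202.4] 162.30911565486002 F [-13.20124656   5.15142203   9.32701972] fix [-83.32441013  40.68883753] Ffix 0.8939459441504347 14.142521708695789
```

The force climbs while the position stalls, so the carrier is against the fence. I'll back off, lift and measure.

arm_command(
  xyz=[
    [-5, 1.5, 0],
    [-15, 5, 0],
    [-20, 6, 10],
    [0, 0, 40],
    [0, 0, 40],
    [-30, -20, 10],
    [-30, -30, 0],
    [-30, -30, 0],
    [0, 0, 0],
  ],
  spin=[0, 0, 0, 0, 0, 8, 8, 8, 0],
  jaw=-0.7,
)

```text
time: 5.9
tool_pos: [0.3859, -0.1384, 0.3033]
tool_rot: [-3.14, 0.001, -3.047]
contact_force: [-0.1, -0.5, 0.1]
opening: 0.0247
grip_force: 0.0
```

```bash
python3 - <<'E'
from h import *
st(); print(observe()["qpos"],observe()["opening"])
c=car("top");cv2.imwrite("pics/t2.png",cv2.convertScaleAbs(cv2.resize(c["img"][150:300,130:340,::-1],None,fx=3.8,fy=3.8),alpha=1.4))
c=car("scene")
E
```

```text
5.9 [ 385.9 -138.4  303.3] -174.56274639690452 F [-0.11401144 -0.50084662  0.11079938] fix [-185.66543166  140.08110863] Ffix -0.5118005300357893 -0.04365962087855783
[-5.31451615e-01  2.60531648e-01  1.96717728e+00 -1.20035882e-03
  9.12013008e-01 -2.19641111e+00] 0.024670689451236058
top car [ 548.3 -107.2  168.3   69.7   72.3] [-106.56659901   -5.09898849] 0.0
scene car [558.  -78.9 169.3  72.4  72. ] [-76.6571584   -5.73566924] -0.29999999999999716
```

View pics/t2.png

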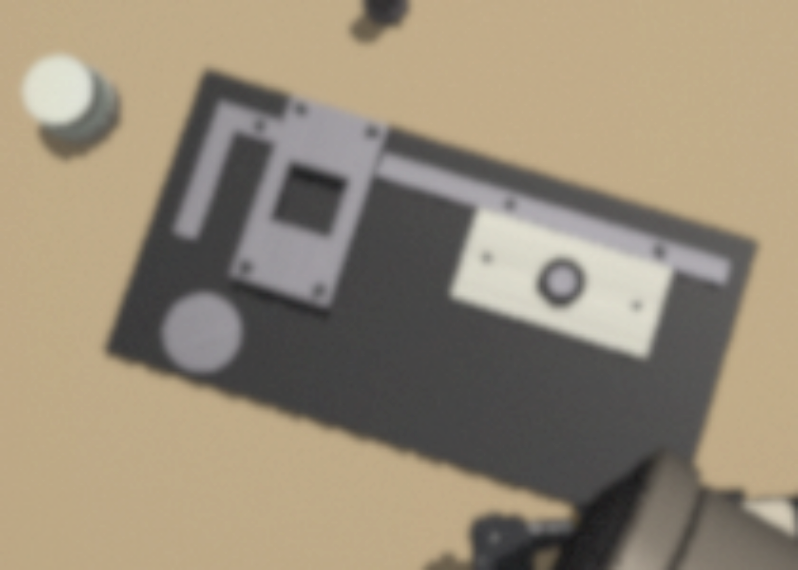

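The crop shows the carrier flush along the fence and parallel to it, with its specimen at (560,282). The j6 range means I have to spin the other way to push from behind.

```bash
python3 - <<'E'
from h import *
c=dict(np.load("top0.npz"))
q=lambda u,v,z: np.round(tofix(onplane(c,[(u+.5)/3.8-.5+130,(v+.5)/3.8-.5+150],z)*1000),1)
print("spec",q(560,282,.036),"rear corners",q(673,268,.03),q(647,357,.03),"front",q(477,205,.03),q(451,297,.03))
print(tow(-185,1.5)-observe()["tool_pos"][:2]*1000)
E
```

```text
spec [[-95.3   2. ]] rear corners [[-161.2  -28.9]] [[-161.6   30. ]] front [[-30.1 -29.6]] [[-32.3  31.5]]
[130.2377717 -42.9494733]
```

arm_command(
  xyz=[
    [10, -3, 0],
    [10, -3, 0],
    [10, -3, 0],
    [10, -3, 0],
    [10, -3, 0],
    [10, -3, 0],
    [10, -3, 0],
    [10, -3, 0],
    [10, -3, 0],
    [10, -3, 0],
    [10, -3, 0],
    [10, -3, 0],
    [10, -3, 0],
    [0, -4, 0],
    [0, 0, 0],
  ],
  spin=[-8.1, -8.1, -8.1, -8.1, -8.1, -8.1, -8.1, -8.1, -8.1, -8.1, -8.1, -8.1, -8.1, -7.8, 0],
)

```text
time: 7.5
tool_pos: [0.519, -0.1785, 0.3025]
tool_rot: [3.141, 0.0, 1.26]
contact_force: [-0.3, 0.3, 0.2]
opening: 0.0139
grip_force: 0.0
```

```bash
python3 - <<'E'
from h import *
st();o=observe(); print(o["opening"],tow(-185,1.5)-o["tool_pos"][:2]*1000)
E
```

```text
7.5 [ 519.  -178.5  302.5] 72.19924023247466 F [-0.26345093  0.33840054  0.16500447] fix [-183.413183      1.10970111] Ffix 0.24228337117667192 0.3538645055127866
0.013890166354795045 [-0.85426755 -1.39303567]
```

arm_command(
  xyz=[
    [-0.5, -1, -30],
    [0, 0, -30],
    [0, 0, -20],
    [0, 0, -14],
    [0, 0, -6],
    [0, 0, 0],
  ],
  spin=[0, 0, 0, 0, 0, 0],
)

```text
time: 8.1
tool_pos: [0.5175, -0.1796, 0.2021]
tool_rot: [-3.14, -0.0, 1.263]
contact_force: [0.1, 0.2, 0.3]
opening: 0.014
grip_force: 0.0
```

arm_command(
  xyz=[
    [1.2, 3.8, 0],
    [1.2, 3.8, 0],
    [1.2, 3.8, 0],
    [1.2, 3.8, 0],
    [1.2, 3.8, 0],
    [1.2, 3.8, 0],
    [1.2, 3.8, 0],
    [1.2, 3.8, 0],
    [1.2, 3.8, 0],
    [1.2, 3.8, 0],
    [1.2, 3.8, 0],
    [1.2, 3.8, 0],
    [1.2, 3.8, 0],
    [1.2, 3.8, 0],
    [1.2, 3.8, 0],
    [1.2, 3.8, 0],
    [1.2, 3.8, 0],
    [1.2, 3.8, 0],
    [0, 0, 0],
  ],
  spin=[0, 0, 0, 0, 0, 0, 0, 0, 0, 0, 0, 0, 0, 0, 0, 0, 0, 0, 0],
)

```text
time: 10.0
tool_pos: [0.5391, -0.1111, 0.2026]
tool_rot: [-3.141, -0.001, 1.262]
contact_force: [0.4, -0.5, -1.0]
opening: 0.0137
grip_force: 0.0
```

```bash
python3 - <<'E'
from h import *
st();c=read_camera("scene");cv2.imwrite("pics/s3.png",c["img"][100:280,180:400,::-1].repeat(3,0).repeat(3,1))
E
```

```text
10.0 [ 539.1 -111.1  202.6] 72.28342941389505 F [ 0.43755932 -0.51402464 -1.03674558] fix [-113.07541582    2.52243445] Ffix -0.35665897065639734 -0.573126396424229
```

View pics/s3.png

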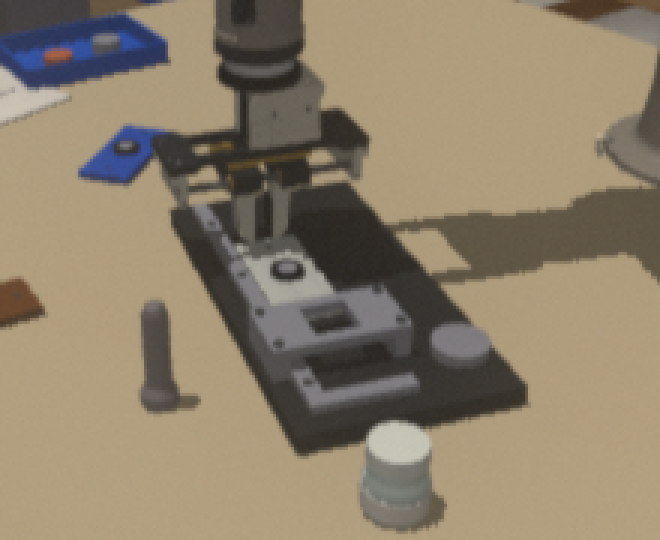

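The carrier is still flush with the fence and its leading end is entering the bridge near (290,295). I'll carry on.

arm_command(
  xyz=[
    [1.25, 3.8, 0],
    [1.25, 3.8, 0],
    [1.25, 3.8, 0],
    [1.25, 3.8, 0],
    [1.25, 3.8, 0],
    [1.25, 3.8, 0],
    [1.25, 3.8, 0],
    [1.25, 3.8, 0],
    [1.25, 3.8, 0],
    [1.25, 3.8, 0],
    [1.25, 3.8, 0],
    [1.25, 3.8, 0],
    [1.25, 3.8, 0],
    [1.25, 3.8, 0],
    [1.25, 3.8, 0],
    [1.25, 3.8, 0],
    [1.25, 3.8, 0],
    [1.25, 3.8, 0],
    [1.25, 3.8, 0],
    [0, 0, 0],
  ],
  spin=[0, 0, 0, 0, 0, 0, 0, 0, 0, 0, 0, 0, 0, 0, 0, 0, 0, 0, 0, 0],
)

```text
time: 12.05
tool_pos: [0.5629, -0.039, 0.2028]
tool_rot: [3.141, -0.0, 1.262]
contact_force: [-1.2, -0.9, 0.2]
opening: 0.0137
grip_force: 0.0
```

arm_command(
  xyz=[
    [0.9, 2.9, 0],
    [0.9, 2.9, 0],
    [0.9, 2.9, 0],
    [0.9, 2.9, 0],
    [0.9, 2.9, 0],
    [0.6, 1.9, 0],
    [0.6, 1.9, 0],
    [0.6, 1.9, 0],
    [0, 0, 0],
  ],
  spin=[0, 0, 0, 0, 0, 0, 0, 0, 0],
)

```text
time: 12.95
tool_pos: [0.5691, -0.0191, 0.2028]
tool_rot: [3.141, -0.0, 1.261]
contact_force: [-0.5, -0.4, 0.2]
opening: 0.0136
grip_force: 0.1
```

```bash
python3 - <<'E'
from h import *
st()
E
```

```text
12.95 [569.1 -19.1 202.8] 72.26838131268855 F [-0.45567486 -0.37418269  0.20039123] fix [-16.32389041   1.87091934] Ffix -0.4950096589248661 0.32033997502936573
```

Expect the stop at a tool x of about -4.5, which is 12 mm ahead. I'll approach it gently.

arm_command(
  xyz=[
    [0.6, 1.9, 0],
    [0.6, 1.9, 0],
    [0.6, 1.9, 0],
    [0.6, 1.9, 0],
    [0.3, 1, 0],
    [0.3, 1, 0],
    [0, 0, 0],
  ],
  spin=[0, 0, 0, 0, 0, 0, 0],
)

```text
time: 13.65
tool_pos: [0.572, -0.0097, 0.2028]
tool_rot: [3.141, -0.0, 1.261]
contact_force: [-1.0, -2.4, 0.7]
opening: 0.0138
grip_force: 0.8
```

arm_command(
  xyz=[
    [0.3, 1, 0],
    [0.3, 1, 0],
    [0, 0, 0],
  ],
  spin=[0, 0, 0],
)

```text
time: 13.95
tool_pos: [0.5723, -0.009, 0.2028]
tool_rot: [-3.141, 0.003, 1.262]
contact_force: [-3.3, -10.0, 1.4]
opening: 0.0138
grip_force: 5.0
```

```bash
python3 - <<'E'
from h import *
st()
E
```

```text
13.95 [572.3  -9.  202.8] 72.28388509749547 F [ -3.28771311 -10.02709938   1.44470443] fix [-5.72348706  1.85919506] Ffix -10.552004831184288 0.0835079276416449
```

arm_command(
  xyz=[
    [0.3, 1, 0],
    [0.3, 1, 0],
    [0, 0, 0],
  ],
  spin=[0, 0, 0],
)

```text
time: 14.25
tool_pos: [0.5726, -0.0084, 0.2028]
tool_rot: [-3.141, 0.005, 1.262]
contact_force: [-5.1, -17.7, 3.3]
opening: 0.0136
grip_force: 9.1
```

arm_command(
  xyz=[
    [-0.6, -2, 0],
    [-1.5, -5, 0],
    [-6, -19, 0],
    [-6, -19, 10],
    [0, 0, 40],
    [0, 0, 50],
    [-40, -10, 20],
    [-40, -10, 0],
    [-40, -10, 0],
    [0, 0, 0],
  ],
  spin=[0, 0, 0, 0, 0, 0, 0, 0, 0, 0],
)

```text
time: 15.25
tool_pos: [0.435, -0.0805, 0.3225]
tool_rot: [-3.138, -0.0, 1.26]
contact_force: [0.2, 0.2, -0.4]
opening: 0.0136
grip_force: 0.0
```

```bash
python3 - <<'E'
from h import *
st(); c=read_camera("top")
i=c["img"].astype(int); W=world(c); f=tofix(W*1000)
m=(f[...,0]>-60)&(f[...,0]<34)&(abs(f[...,1])<60)&(i.min(2)>118)&(W[...,2]>.025)&(W[...,2]<.035)
p=tofix(onplane(c,np.argwhere(m)[:,::-1],.03)*1000); print(m.sum(),p.min(0),p.max(0))
cv2.imwrite("pics/t4.png",cv2.convertScaleAbs(cv2.resize(c["img"][160:240,170:290,::-1],None,fx=6.5,fy=6.5,interpolation=2),alpha=1.4))
E
```

```text
15.25 [435.  -80.5 322.5] 72.19015338839313 F [ 0.24664221  0.23417199 -0.37278368] fix [-115.57294399  110.9475023 ] Ffix 0.29807401826658325 -0.16377050607479055
284 [-58.60259686 -37.38056843] [34.2037944  29.29273884]
```

View pics/t4.png

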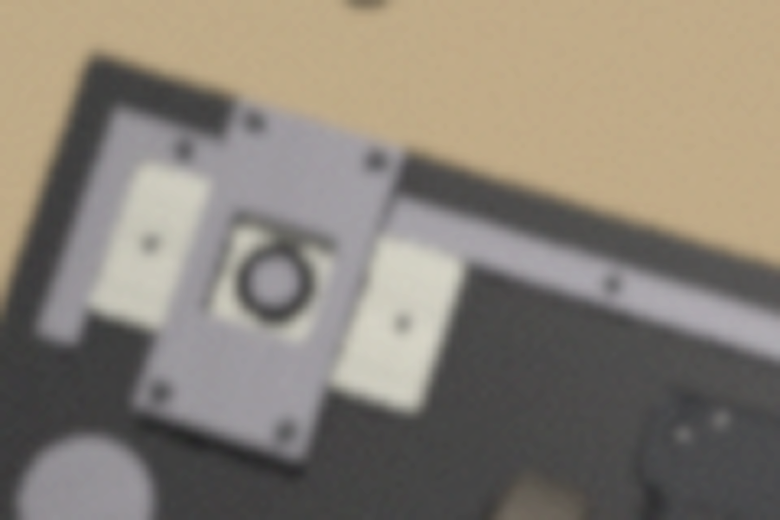

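The carrier's leading end rests on the stop near (115,240). Its side is on the fence, and the specimen at (275,283) sits centred in the window. The fingers are clear, so I'll hand in.

```bash
python3 -c "
from cell import *
print(hand_in())"
```

```text
the job is handed in; nothing more can be done
None
```

I slid the carrier along the fence to the end stop, its specimen looks centred in the bridge window in the last picture, the fingers are clear, and the job is handed in; no verdict came back.

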